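# Fetch the tee from behind the fittings and lay it in the V-block jig

### The job

The stainless tee has to come out of the middle pigeonhole and be laid in the V-block jig, but three fittings standing in front of it are in the way. First stand all three upright on the black rubber mat, then draw the tee out forwards and lay it level in the three V-blocks, and then put each fitting back upright on the very spot where it stood. Do not knock any fitting over, and leave the stock in the two outer pigeonholes alone.

Things in the scene. Friction and masses are not known exactly. Their poses are not given: they have to be found in the camera images.
- tee: Steel T-pipe, 0.5 kg, lying flat, pipe 38 mm dia, end rims 51 mm dia x 7 mm. Origin: crossing of the axes, 25.5 mm above the bench. Ends: long leg +x 150 mm, short leg -x 75 mm, branch +y 100 mm. The last 75 mm of the long leg is under the rack's roof: draw it 85 mm or more along -x before lifting. Grip the bare long leg near x = 45 mm. Centre of mass about x = 27, y = 17 mm.
- reducer: Pipe reducer standing on its wide end, 0.4 kg, 105 mm tall. Origin: centre of its foot, z up. Foot rim 64 mm dia, a cone between 20 and 60 mm height, then a tube 30 mm dia from 60 mm to the top. In front of the tee, in any of three spots.
- nipple: Hexagon nipple standing on its hexagon, 0.4 kg, 80 mm tall. Origin: centre of its foot, z up. Hexagon 50 mm across flats, 25 mm high; above it a tube 33 mm dia to the top. In front of the tee, in any of three spots.
- union: Pipe union standing on its round nut, 0.45 kg, 85 mm tall. Origin: centre of its foot, z up. Nut 64 mm dia with four dark slots, up to 28 mm height; above it a tube 38 mm dia to the top. In front of the tee, in any of three spots.
- rack: Low grey steel pigeonhole rack, fixed, 150 mm deep (x), 268 mm wide (y), 72 mm high. Origin: on the bench under the middle of its front edge; +x points into it, away from the robot. Three bays 84 mm wide and 68 mm high inside, 88 mm apart, open in front, no floor; the tee lies in the middle one. Cartons 28 mm high stand on the rear third of the roof.
- mat: Black rubber mat, fixed, on the robot's left or right, 260 mm (x) by 160 mm (y), 5 mm thick: where the fittings are stood aside. Origin: centre of its underside.
- jig: Dark steel plate, fixed, on the other side, 250 (x) x 160 (y) x 12 mm, with three blue 90-degree V-blocks 18 mm thick, 58 mm across, tops 56 mm above the bench, at (-80,-38) for the short leg, (70,-38) long leg, (-35,34) mm branch. Origin: centre of its underside. Tee home: tee's origin at (-35,-38,57) mm, axes parallel to the jig's. Lower it in from above; the Vs centre it.
- box_section: Bystander: square steel box section 40 x 40 x 160 mm in the rack's +y bay, front end about 8 mm out. Origin: centre of its underside, x along it.
- angle_iron: Bystander: dark angle iron, 45 x 45 mm, 160 mm long, in the rack's -y bay, front end about 8 mm out. Origin: under the middle of its flat leg, x along it.

How it is judged (in metres and radians):
On the way, in this order (a step that is already met when the one before it is completed fails the run):
1. all three fittings stand upright on the rubber mat, at rest (x of reducer in the frame of mat between -0.122 and 0.122 m and y of reducer in the frame of mat between -0.072 and 0.072 m and z of each of reducer, nipple, union in the frame of mat below 0.01 m and angle between each of reducer, nipple, union's own z axis and vertical below 0.1 rad and linear speed of each of reducer, nipple, union below 0.02 m/s and x of nipple in the frame of mat between -0.122 and 0.122 m and y of nipple in the frame of mat between -0.072 and 0.072 m and x of union in the frame of mat between -0.122 and 0.122 m and y of union in the frame of mat between -0.072 and 0.072 m), for 0.2 s.
2. the tee lies level in all three V-blocks of the jig, at rest (x of tee in the frame of jig between -0.047 and -0.023 m and y of tee in the frame of jig between -0.05 and -0.026 m and z of tee in the frame of jig between 0.05 and 0.064 m and angle between the x axis of tee and the x axis of jig, either way round below 0.1 rad and angle between tee's own z axis and vertical below 0.1 rad and linear speed of tee below 0.02 m/s), for 0.2 s.
At the end, for the whole second after the job is handed in: The tee lies level and at rest in the jig's three V-blocks (origin within 12 mm along and across and 7 mm in height of its home, axes within 0.1 rad), and the reducer, nipple and union each stand upright (within 0.1 rad) and at rest within 15 mm of where each stood at the start; all released (all of step 2 and distance of each of reducer, nipple, union from where it was at the start of the episode below 0.015 m and angle between each of reducer, nipple, union's own z axis and vertical below 0.1 rad and linear speed of each of reducer, nipple, union below 0.02 m/s); the robot touches nothing.
It fails at once if a fitting is knocked over (angle between any of reducer, nipple, union's own z axis and vertical above 0.7 rad).
It fails at once if the stock in the outer pigeonholes is disturbed (moved more than 15 mm) (distance of any of box_section, angle_iron from where it was at the start of the episode above 0.015 m).
It also fails if it takes over 138 s, if anything falls off the work surface, if the arm or the gripper's body presses on something with over 40 N, if the wrist force passes 120 N, or if a joint passes its speed limit or range.

### The arm

A 6-joint arm with a two-finger parallel gripper is mounted at the origin on the work surface. World frame = base frame: x ahead of the robot, y to its left, z up, the work surface at z = 0. Lengths are in mm, angles in rad, forces in N, time in s.
With the tool pointing down it reaches from about 275 to 850 mm from the base axis. Payload 19 kg.
Tool frame: the origin (TCP) lies at the very end of the fingers, on their centre line; the grasp point (between the pads) lies 19 mm behind it; z points along the fingers, x is the direction in which the jaws open and shut, and the axes are right-handed (so a half turn about z gives the same grasp; the last joint's range is limited). The gripper opens to 85 mm and grips with 20 to 120 N. Pads are 22 mm wide; open, the fingers measure 114 mm over their backs; the gripper's body (76 mm by 85 mm) begins 54 mm behind the grasp point. The pads swing forward as they close: fully open they stand 13 mm farther back than shut.
Start: joints at [1.21, 0.15, 1.437, -0, 1.554, -0.134], TCP at [129.301, 560.242, 231.267] pointing down, gripper open.
Joint ranges: [-2.8, 2.8], [-0.68, 2.1], [0.12, 2.68], [-1.39, 4.53], [0.16, 2.79], [-2.81, 2.81]. Speed limits (rad/s): [1.89, 1.89, 2.22, 3.01, 3.01, 3.01].

### API

Orientations are given as [roll, pitch, yaw] about the fixed x, y, z axes, in that order (R = Rz(yaw) Ry(pitch) Rx(roll)).
In Python, from cell import * gives the robot as it stands.
- The arm moves only by the tool apply_moves, never from a script. Its argument "deltas" is a list of rows, each an object with "jaw": the finger opening in mm, from 0 to 85.4; "slide": the shift along the world's x, y, z in mm, a list of three; "twist": the turn, a rotation vector about the world's x, y, z in degrees, a list of three. In form: [{"jaw": jaw, "slide": [dx, dy, dz], "twist": [rx, ry, rz]}, ...]. A call has 1 to 12 rows; each row is the pose to reach, as a shift and turn from the pose measured when the call began; what a row does not reach only later rows make up. A row lasts 1/8 s, in which the tool goes at most 62.5 mm and 10.7 degrees, less where a joint would pass 70% of its speed; a pose out of reach is approached as far as the arm can. A call with a gripper value outside its range is refused whole. The fingers move at their own pace and stop on an object; "newtons" is the grip in N (left out, the last holds). Time passes only in rows, so rows that repeat a pose let the fingers close. It gives the time, the measured TCP pose, the force and the opening at its end, in the units of the state.
- get_state(): the state, without advancing time (a new reading comes with each control period).
- camera(name): name is "side" or "top" or "wrist"; returns the picture (420x560x3 uint8, red, green, blue); there is no depth.
- calibration(name): a dict with "fov_y" (degrees; the focal length in pixels is half the picture's height over the tangent of half this angle, whatever the lens; pixels are square), "cx", "cy" (the principal point, pixels), "k1" (the pictures are not rectified: a ray, as slopes to the right and down, at radius r is drawn at 1 + k1 r^2 times it, then the intrinsics apply), "R" (3x3) and "t" (3): a world point X has camera coordinates R X + t. Camera axes: x right, y down, z forward; pixel columns grow to the right and rows downward; lengths in mm; the calibration is good to about 2 mm. A picture is of the moment at which its call begins: read the wrist's pose just before it. calibration takes no time and is no camera call; for the wrist camera it gives the pose at the moment of the call.
- finish_job(): hands the job in, once; it reports no verdict.
The state is a dict: "t": time; "q": joint angles; "dq": joint speeds; "joint_torque": joint torques, N m; "tool_pos": TCP position; "orientation": TCP orientation; "contact_force": force on the tool from outside, world axes, zero at the start; "moment": the same for the moment, N m; "gripper_width": finger opening in mm.
Only numpy, scipy, OpenCV 4.12 (cv2) and the standard library are available. Lean on these libraries where they do the work, as an engineer would, in place of code of your own. Each camera call takes 0.05 s, during which the arm holds its last target.

## Working session

There is one attempt and no reset: what is moved stays moved. The work goes in short steps, Python scripts to look and compute and a tool call to move; the robot and the scene stay as the last step left them, time stands still between calls to the robot, and variables do not carry over. Pictures are saved under pics/ and viewed, and the job is handed in when it is done.

Besides the shell and the picture viewer there is one more tool, called after "Call:" as name([rows], argument=value, ...), one row to a line, values as JSON. apply_moves: Moves the arm, as the interface text tells. Its arguments: {"type":"object","properties":{"deltas":{"type":"array","items":{"type":"object","properties":{"jaw":{"type":"number"},"slide":{"type":"array","items":{"type":"number"}},"twist":{"type":"array","items":{"type":"number"}}}}},"newtons":{"type":"number"}},"required":["deltas"]}

```bash
ls; mkdir -p pics
python3 - <<'E'
from cell import *
import cv2, json
print(get_state())
for n in ("side","top","wrist"):
    c=calibration(n); print(n,c)
    cv2.imwrite(f"pics/a_{n}.png",cv2.cvtColor(camera(n),cv2.COLOR_RGB2BGR))
E
```

```text
pics
{'t': 0.0, 'q': array([ 1.20999736e+00,  1.50974548e-01,  1.43803563e+00, -6.16600703e-06,
        1.55386176e+00, -1.33949009e-01]), 'dq': array([ 0.00211442, -0.00125625,  0.00309477, -0.00188265,  0.00055788,
       -0.00040183]), 'joint_torque': array([-2.20333823e-04, -7.13111830e+01, -5.70841134e+01, -2.66646812e-04,
        9.95190174e-03, -3.32496893e-05]), 'tool_pos': array([129.21912929, 560.0145246 , 230.67972315]), 'orientation': array([-3.14142792e+00,  1.26864451e-03,  1.34394658e+00]), 'contact_force': array([-0.22396673,  0.04536329, -0.57701501]), 'moment': array([-0.02717469, -0.00136931, -0.00776368]), 'gripper_width': 85.17756477870566}
side {'fov_y': 47.710185060818205, 'cx': 274.4711478588082, 'cy': 209.92729944637514, 'k1': -0.02676943035306452, 'R': array([[ 0.90847906, -0.41768737, -0.01425007],
       [-0.31643483, -0.66517893, -0.67631796],
       [ 0.27301062,  0.61892993, -0.73647196]]), 't': array([-536.6492246,  235.4214522,  833.023528 ])}
top {'fov_y': 42.20138092421041, 'cx': 269.38807871149555, 'cy': 214.56617098921214, 'k1': -0.0967669351940168, 'R': array([[ 1.35672347e-02, -9.99907909e-01,  3.22912030e-04],
       [-9.95510522e-01, -1.35378213e-02, -9.36777829e-02],
       [ 9.36735276e-02,  9.49486141e-04, -9.95602515e-01]]), 't': array([ -16.95427078,  582.93977799, 1377.34351099])}
wrist {'fov_y': 63.507546882976634, 'cx': 277.5277121759542, 'cy': 211.0063879852477, 'k1': -0.08029723652756947, 'R': array([[ 0.22515072,  0.97432297, -0.0013817 ],
       [ 0.93940831, -0.21670582,  0.26561364],
       [ 0.25849405, -0.06110108, -0.96407857]]), 't': array([-575.12662394,  -34.30404724,  377.92756197])}
```

View pics/a_side.png

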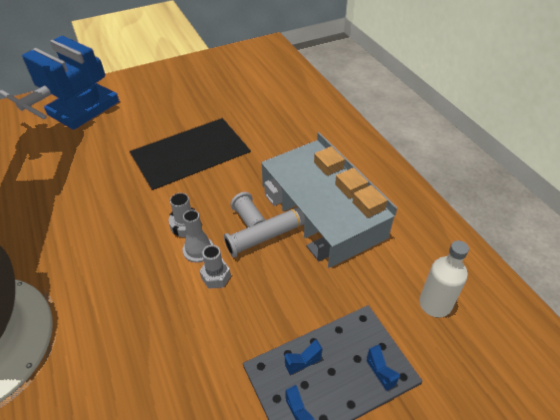

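View pics/a_top.png

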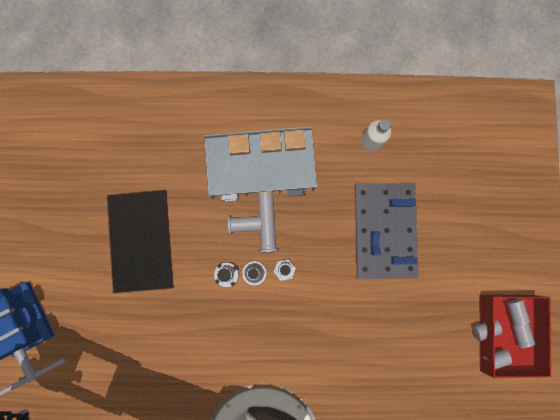

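View pics/a_wrist.png

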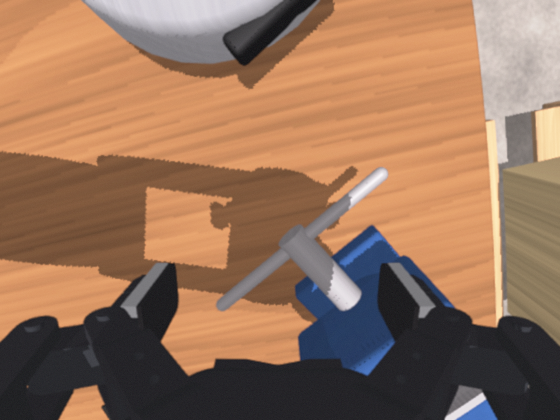

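Top view: mat at left (140,242), jig at right (387,230), tee crossing near (267,224). The union is at (226,274), the reducer at (254,273) and the nipple at (285,270). Zooming in for measurement.

```bash
cat > h.py <<'E'
import numpy as np, cv2
from cell import *
def K(c):
    f=210/np.tan(np.radians(c["fov_y"])/2); return np.array([[f,0,c["cx"]],[0,f,c["cy"]],[0,0,1.]])
def dist(c): return np.array([c["k1"],0,0,0,0.])
def ray(c,p):
    u=cv2.undistortPoints(np.array(p,float).reshape(-1,1,2),K(c),dist(c),None,None,None).reshape(-1,2) if 0 else cv2.undistortPoints(np.array(p,float).reshape(-1,1,2),K(c),dist(c)).reshape(-1,2)
    R=np.array(c["R"]);t=np.array(c["t"])
    d=np.c_[u,np.ones(len(u))]@R
    return -R.T@t,d
def plane(c,p,z):
    o,d=ray(c,p); return o+d*((z-o[2])/d[:,2])[:,None]
def proj(c,X):
    rv,_=cv2.Rodrigues(np.array(c["R"])); return cv2.projectPoints(np.array(X,float).reshape(-1,1,3),rv,np.array(c["t"],float),K(c),dist(c))[0].reshape(-1,2)
def crop(img,x0,y0,x1,y1,s,fn):
    i=cv2.resize(img[y0:y1,x0:x1],None,fx=s,fy=s,interpolation=cv2.INTER_CUBIC); cv2.imwrite(fn,i)
E
python3 - <<'E'
from h import *
t=cv2.imread("pics/a_top.png"); s=cv2.imread("pics/a_side.png")
crop(t,200,180,320,300,5,"pics/b_t.png"); crop(t,345,175,430,285,5,"pics/b_j.png")
crop(s,150,160,340,300,4,"pics/b_s.png")
E
```

```text
(no output)
```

View pics/b_t.png

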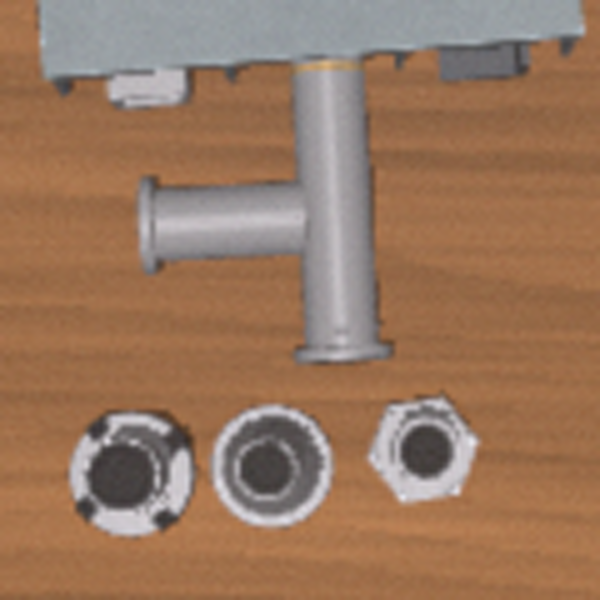

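View pics/b_j.png

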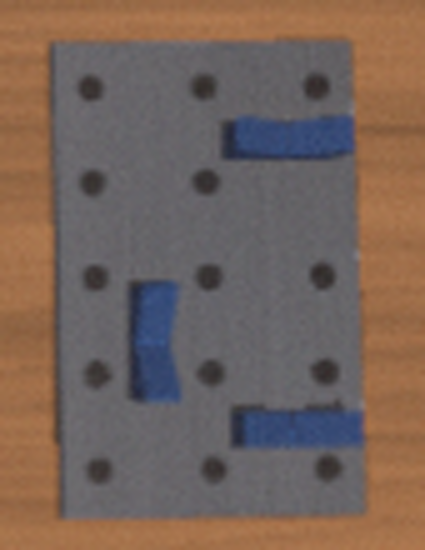

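View pics/b_s.png

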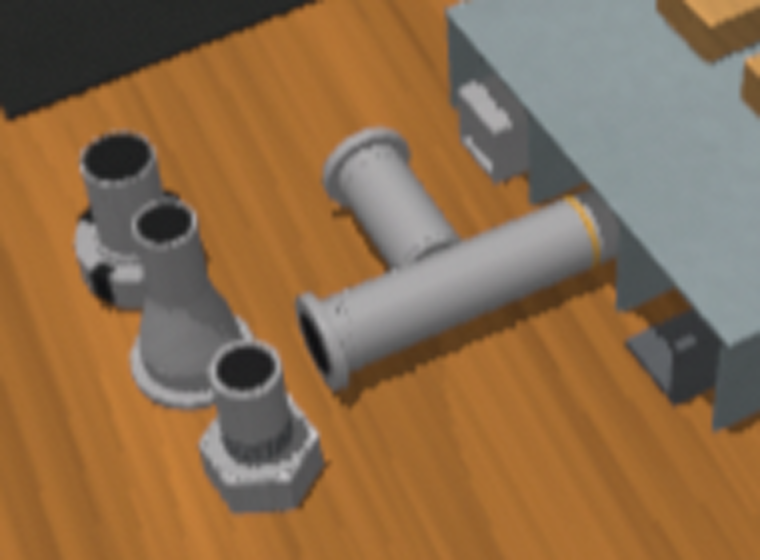

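Run:
```python
from h import *
np.set_printoptions(precision=1,suppress=True)
c=calibration("top"); s=calibration("side")
f=lambda P,x0,y0,k: (np.array(P,float)+.5)/k-.5+[x0,y0]
T=lambda P,z: plane(c,f(P,200,180,5),z)
S=lambda P,z: plane(s,f(P,150,160,4),z)
print("union",T([[122,476]],85),S([[118,158]],85), "nut ring top28",T([[132,473]],28))
print("red",T([[266,468]],105),S([[166,223]],105),"foot",T([[272,466]],10))
print("nip",T([[426,450]],80),S([[246,367]],80),"hex25",T([[423,450]],25))
# tee
print("tee short rim face L,R; z25",T([[296,358],[391,352]],25.5),"branch rim ends",T([[145,180],[150,272]],25.5))
print("long leg edges", T([[297,75],[363,72],[306,330],[375,330]],25.5))
print("branch edges", T([[165,188],[165,262],[290,184],[290,258]],25.5))
print("rack front top edge",T([[42,80],[585,40]],72))
J=lambda P,z: plane(c,f(P,345,175,5),z)
q=J([[52,42],[351,40],[366,514],[62,517]],12);print("jig",q,q.mean(0),"yaw",[np.arctan2(*(a-b)[[1,0]]) for a,b in((q[0],q[3]),(q[1],q[2]))])
t=cv2.imread("pics/a_top.png");m=(t.max(2)<60).astype(np.uint8);m[:,:90]=0;m[:,190:]=0;m[:180]=0;m[300:]=0
cs,_=cv2.findContours(m,0,2);k=max(cs,key=cv2.contourArea);b=cv2.boxPoints(cv2.minAreaRect(k));q=plane(c,b,5);print("mat",q,q.mean(0))
```

```text
union [[427.7 100.3  85. ]] [[427.   96.8  85. ]] nut ring top28 [[428.3  99.9  28. ]]
red [[433.  29. 105.]] [[432.3  26.1 105. ]] foot [[432.7  28.8  10. ]]
nip [[442.5 -48.9  80. ]] [[441.7 -50.9  80. ]] hex25 [[442.1 -48.9  25. ]]
tee short rim face L,R; z25 [[488.4  16.9  25.5]
 [492.1 -31.9  25.5]] branch rim ends [[579.2  96.4  25.5]
 [531.6  92.8  25.5]]
long leg edges [[634.9  18.6  25.5]
 [637.  -15.6  25.5]
 [502.8  12.   25.5]
 [503.3 -23.5  25.5]]
branch edges [[575.2  85.9  25.5]
 [536.9  85.2  25.5]
 [578.1  21.4  25.5]
 [539.8  20.8  25.5]]
rack front top edge [[ 624.6  145.7   72. ]
 [ 648.6 -126.8   72. ]]
jig [[ 671.  -233.1   12. ]
 [ 674.7 -392.3   12. ]
 [ 425.5 -397.7   12. ]
 [ 422.6 -238.3   12. ]] [ 548.4 -315.3   12. ] yaw [np.float64(0.02064355278833459), np.float64(0.021663583362853053)]
mat [[632.8 424.1   5. ]
 [645.8 266.6   5. ]
 [390.5 240.7   5. ]
 [376.5 395.6   5. ]] [511.4 331.7   5. ]
```

Call:
apply_moves([
  {"jaw": 60, "slide": [30, -46, 0], "twist": [0, 0, -7.7]},
  {"jaw": 60, "slide": [60, -92, 0], "twist": [0, 0, -15.4]},
  {"jaw": 60, "slide": [90, -138, 0], "twist": [0, 0, -23.1]},
  {"jaw": 60, "slide": [120, -184, 0], "twist": [0, 0, -30.8]},
  {"jaw": 60, "slide": [150, -230, 0], "twist": [0, 0, -38.5]},
  {"jaw": 60, "slide": [180, -276, 0], "twist": [0, 0, -46.2]},
  {"jaw": 60, "slide": [210, -322, 0], "twist": [0, 0, -53.9]},
  {"jaw": 60, "slide": [240, -368, -10], "twist": [0, 0, -61.6]},
  {"jaw": 60, "slide": [270, -415, -20], "twist": [0, 0, -69.3]},
  {"jaw": 60, "slide": [298, -461, -40], "twist": [0, 0, -77]},
  {"jaw": 60, "slide": [298, -461, -40], "twist": [0, 0, -77]},
  {"jaw": 60, "slide": [298, -461, -40], "twist": [0, 0, -77]},
])

```text
t: 1.65
tool_pos: [427.1, 99.2, 190.8]
orientation: [-3.141, 0.001, 0.0]
contact_force: [-1.0, 0.3, 0.7]
gripper_width: 60.0
```

Run:
```python
from h import *
np.set_printoptions(precision=3,suppress=True)
s=get_state(); print(s["t"],s["tool_pos"],s["orientation"],s["gripper_width"],s["q"])
np.save("pics/cw.npy",calibration("wrist"),allow_pickle=True)
w=cv2.cvtColor(camera("wrist"),cv2.COLOR_RGB2BGR);cv2.imwrite("pics/c_w.png",w)
```

```text
1.65 [427.102  99.158 190.807] [-3.141  0.001  0.   ] 60.00189283290413 [ 0.052 -0.121  1.794  0.     1.469  0.052]
```

View pics/c_w.png

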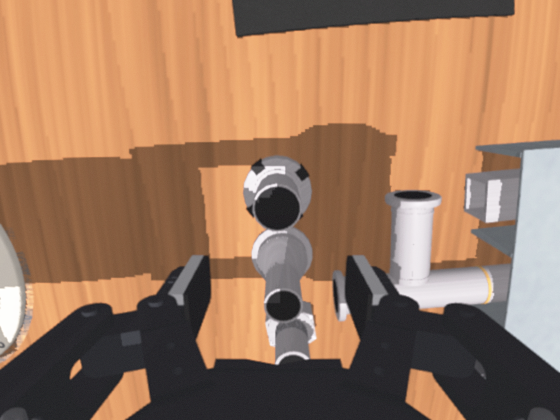

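The wrist view shows the union's mouth at (277,207), the reducer's at (282,303) and the tee's branch face near (413,197). Cross-checking positions.

Run:
```python
from h import *
np.set_printoptions(precision=1,suppress=True)
c=calibration("wrist")
print(plane(c,[[277.5,206.5]],85),plane(c,[[282.5,303.5]],105),plane(c,[[277.5,190]],20), plane(c,[[413,193],[398,240],[434,240]],25.5), plane(c,[[340,297]],25.5))
```

```text
[[427.1 102.7  85. ]] [[431.   31.9 105. ]] [[427.1 101.8  20. ]] [[554.3 100.5  25.5]
 [544.5  53.6  25.5]
 [580.7  53.4  25.5]] [[490.9  -8.   25.5]]
```

Call:
apply_moves([
  {"jaw": 60, "slide": [0, 1, -40]},
  {"jaw": 60, "slide": [0, 1, -80]},
  {"jaw": 60, "slide": [0, 1, -115]},
  {"jaw": 60, "slide": [0, 1, -135]},
  {"jaw": 60, "slide": [0, 1, -148]},
  {"jaw": 60, "slide": [0, 1, -148]},
  {"jaw": 30, "slide": [0, 1, -148]},
  {"jaw": 30, "slide": [0, 1, -148]},
  {"jaw": 30, "slide": [0, 1, -148]},
  {"jaw": 30, "slide": [0, 1, -148]},
  {"jaw": 30, "slide": [0, 1, -148]},
], newtons=60)

```text
invalid input
```

Call:
apply_moves([
  {"jaw": 60, "slide": [0, 1, -40], "twist": [0, 0, 0]},
  {"jaw": 60, "slide": [0, 1, -80], "twist": [0, 0, 0]},
  {"jaw": 60, "slide": [0, 1, -115], "twist": [0, 0, 0]},
  {"jaw": 60, "slide": [0, 1, -135], "twist": [0, 0, 0]},
  {"jaw": 60, "slide": [0, 1, -148], "twist": [0, 0, 0]},
  {"jaw": 60, "slide": [0, 1, -148], "twist": [0, 0, 0]},
  {"jaw": 30, "slide": [0, 1, -148], "twist": [0, 0, 0]},
  {"jaw": 30, "slide": [0, 1, -148], "twist": [0, 0, 0]},
  {"jaw": 30, "slide": [0, 1, -148], "twist": [0, 0, 0]},
  {"jaw": 30, "slide": [0, 1, -148], "twist": [0, 0, 0]},
  {"jaw": 30, "slide": [0, 1, -148], "twist": [0, 0, 0]},
], newtons=60)

```text
t: 3.08
tool_pos: [427.6, 100.8, 44.2]
orientation: [-3.141, -0.001, 0.001]
contact_force: [-2.3, 1.7, 5.1]
gripper_width: 37.0
```

Call:
apply_moves([
  {"jaw": 30, "slide": [0, 0, 15], "twist": [0, 0, 0]},
  {"jaw": 30, "slide": [0, 0, 45], "twist": [0, 0, 0]},
  {"jaw": 30, "slide": [0, 0, 80], "twist": [0, 0, 0]},
  {"jaw": 30, "slide": [15, 20, 90], "twist": [0, 0, 0]},
  {"jaw": 30, "slide": [40, 52, 90], "twist": [0, 0, 0]},
  {"jaw": 30, "slide": [70, 91, 90], "twist": [0, 0, 0]},
  {"jaw": 30, "slide": [100, 130, 90], "twist": [0, 0, 0]},
  {"jaw": 30, "slide": [130, 169, 90], "twist": [0, 0, 0]},
  {"jaw": 30, "slide": [150, 195, 90], "twist": [0, 0, 0]},
  {"jaw": 30, "slide": [161, 209, 90], "twist": [0, 0, 0]},
  {"jaw": 30, "slide": [161, 209, 60], "twist": [0, 0, 0]},
  {"jaw": 30, "slide": [161, 209, 40], "twist": [0, 0, 0]},
])

```text
t: 4.58
tool_pos: [588.2, 309.8, 83.5]
orientation: [-3.141, 0.0, 0.002]
contact_force: [-0.8, -0.5, -5.0]
gripper_width: 37.1
```

Call:
apply_moves([
  {"jaw": 30, "slide": [0, 0, -15], "twist": [0, 0, 0]},
  {"jaw": 30, "slide": [0, 0, -27], "twist": [0, 0, 0]},
  {"jaw": 30, "slide": [0, 0, -34], "twist": [0, 0, 0]},
  {"jaw": 30, "slide": [0, 0, -34], "twist": [0, 0, 0]},
  {"jaw": 30, "slide": [0, 0, -34], "twist": [0, 0, 0]},
])

```text
t: 5.2
tool_pos: [588.5, 309.8, 50.0]
orientation: [-3.141, -0.001, 0.001]
contact_force: [0.1, 1.1, -5.3]
gripper_width: 37.2
```

Call:
apply_moves([
  {"jaw": 30, "slide": [0, 0, -1], "twist": [0, 0, 0]},
  {"jaw": 30, "slide": [0, 0, -1.5], "twist": [0, 0, 0]},
  {"jaw": 60, "slide": [0, 0, -1.5], "twist": [0, 0, 0]},
  {"jaw": 60, "slide": [0, 0, -1.5], "twist": [0, 0, 0]},
  {"jaw": 60, "slide": [0, 0, -1.5], "twist": [0, 0, 0]},
  {"jaw": 60, "slide": [0, 0, 15], "twist": [0, 0, 0]},
  {"jaw": 60, "slide": [0, 0, 60], "twist": [0, 0, 0]},
  {"jaw": 60, "slide": [0, 0, 110], "twist": [0, 0, 0]},
  {"jaw": 60, "slide": [0, 0, 110], "twist": [0, 0, 0]},
])

```text
t: 6.32
tool_pos: [590.1, 310.5, 165.9]
orientation: [-3.138, -0.008, 0.002]
contact_force: [-0.4, 0.1, -0.5]
gripper_width: 60.3
```

Call:
apply_moves([
  {"jaw": 60, "slide": [-20, -35, 0], "twist": [0, 0, 0]},
  {"jaw": 60, "slide": [-45, -80, 0], "twist": [0, 0, 0]},
  {"jaw": 60, "slide": [-72, -128, 0], "twist": [0, 0, 0]},
  {"jaw": 60, "slide": [-99, -176, 0], "twist": [0, 0, 0]},
  {"jaw": 60, "slide": [-126, -224, 0], "twist": [0, 0, 0]},
  {"jaw": 60, "slide": [-150, -267, 0], "twist": [0, 0, 0]},
  {"jaw": 60, "slide": [-158, -281, 0], "twist": [0, 0, 0]},
  {"jaw": 60, "slide": [-158, -281, 0], "twist": [0, 0, 0]},
  {"jaw": 60, "slide": [-158, -281, 0], "twist": [0, 0, 0]},
])

```text
t: 7.45
tool_pos: [432.6, 30.2, 166.0]
orientation: [-3.138, -0.008, 0.002]
contact_force: [0.5, -0.8, 0.0]
gripper_width: 60.3
```

Run:
```python
from h import *
cv2.imwrite("pics/d_t.png",cv2.cvtColor(camera("top"),cv2.COLOR_RGB2BGR))
cv2.imwrite("pics/d_s.png",cv2.cvtColor(camera("side"),cv2.COLOR_RGB2BGR))
```

```text
(no output)
```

View pics/d_s.png

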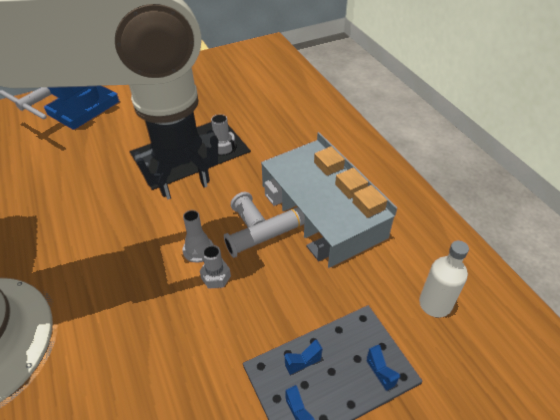

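The side view shows the union upright on the mat near (221,135); the reducer and nipple are untouched. Next, down onto the reducer.

Call:
apply_moves([
  {"jaw": 60, "slide": [-0.5, -1, -35], "twist": [0, 0.4, 0]},
  {"jaw": 60, "slide": [-0.5, -1, -70], "twist": [0, 0.4, 0]},
  {"jaw": 60, "slide": [-0.5, -1, -90], "twist": [0, 0.4, 0]},
  {"jaw": 60, "slide": [-0.5, -1, -99], "twist": [0, 0.4, 0]},
  {"jaw": 60, "slide": [-0.5, -1, -99], "twist": [0, 0.4, 0]},
  {"jaw": 24, "slide": [-0.5, -1, -99], "twist": [0, 0.4, 0]},
  {"jaw": 24, "slide": [-0.5, -1, -99], "twist": [0, 0.4, 0]},
  {"jaw": 24, "slide": [-0.5, -1, -99], "twist": [0, 0.4, 0]},
  {"jaw": 24, "slide": [-0.5, -1, -99], "twist": [0, 0.4, 0]},
  {"jaw": 24, "slide": [-0.5, -1, -99], "twist": [0, 0.4, 0]},
])

```text
t: 8.8
tool_pos: [432.4, 29.3, 67.5]
orientation: [-3.138, -0.002, 0.003]
contact_force: [-1.6, 0.9, 6.9]
gripper_width: 28.7
```

Call:
apply_moves([
  {"jaw": 24, "slide": [0, 0, 15], "twist": [0, 0, 0]},
  {"jaw": 24, "slide": [0, 0, 50], "twist": [0, 0, 0]},
  {"jaw": 24, "slide": [0, 0, 85], "twist": [0, 0, 0]},
  {"jaw": 24, "slide": [5, 22, 95], "twist": [0, 0, 0]},
  {"jaw": 24, "slide": [15, 66, 95], "twist": [0, 0, 0]},
  {"jaw": 24, "slide": [27, 117, 95], "twist": [0, 0, 0]},
  {"jaw": 24, "slide": [39, 170, 95], "twist": [0, 0, 0]},
  {"jaw": 24, "slide": [51, 224, 95], "twist": [0, 0, 0]},
  {"jaw": 24, "slide": [63, 277, 95], "twist": [0, 0, 0]},
  {"jaw": 24, "slide": [72, 316, 80], "twist": [0, 0, 0]},
  {"jaw": 24, "slide": [75, 332, 60], "twist": [0, 0, 0]},
  {"jaw": 24, "slide": [75, 332, 40], "twist": [0, 0, 0]},
])

```text
t: 10.3
tool_pos: [507.1, 361.8, 106.7]
orientation: [-3.138, -0.002, 0.004]
contact_force: [0.2, -0.2, -4.4]
gripper_width: 28.9
```

Target z is about 71.7, then release and rise.

Call:
apply_moves([
  {"jaw": 24, "slide": [0, 0, -15], "twist": [0, 0, 0]},
  {"jaw": 24, "slide": [0, 0, -27], "twist": [0, 0, 0]},
  {"jaw": 24, "slide": [0, 0, -33], "twist": [0, 0, 0]},
  {"jaw": 24, "slide": [0, 0, -35], "twist": [0, 0, 0]},
  {"jaw": 24, "slide": [0, 0, -35.5], "twist": [0, 0, 0]},
  {"jaw": 56, "slide": [0, 0, -35.5], "twist": [0, 0, 0]},
  {"jaw": 56, "slide": [0, 0, -35.5], "twist": [0, 0, 0]},
  {"jaw": 56, "slide": [0, 0, -35.5], "twist": [0, 0, 0]},
  {"jaw": 56, "slide": [0, 0, -15], "twist": [0, 0, 0]},
  {"jaw": 56, "slide": [0, 0, 20], "twist": [0, 0, 0]},
  {"jaw": 56, "slide": [0, 0, 58], "twist": [0, 0, 0]},
  {"jaw": 56, "slide": [0, 0, 58], "twist": [0, 0, 0]},
])

```text
t: 11.8
tool_pos: [508.2, 362.4, 167.9]
orientation: [-3.136, -0.006, 0.004]
contact_force: [-0.3, -0.0, -0.5]
gripper_width: 55.7
```

Call:
apply_moves([
  {"jaw": 56, "slide": [-4, -25, 0], "twist": [0, 0, 0]},
  {"jaw": 56, "slide": [-11, -70, 0], "twist": [0, 0, 0]},
  {"jaw": 56, "slide": [-19, -120, 0], "twist": [0, 0, 0]},
  {"jaw": 56, "slide": [-27, -171, 0], "twist": [0, 0, 0]},
  {"jaw": 56, "slide": [-36, -223, 0], "twist": [0, 0, 0]},
  {"jaw": 56, "slide": [-44, -275, 0], "twist": [0, 0, 0]},
  {"jaw": 56, "slide": [-52, -327, 0], "twist": [0, 0, 0]},
  {"jaw": 56, "slide": [-60, -375, 0], "twist": [0, 0, 0]},
  {"jaw": 56, "slide": [-65, -405, 0], "twist": [-0.3, 0.3, 0]},
  {"jaw": 56, "slide": [-66, -412, -10], "twist": [-0.3, 0.3, 0]},
  {"jaw": 56, "slide": [-66, -412, -20], "twist": [-0.3, 0.3, 0]},
  {"jaw": 56, "slide": [-66, -412, -20], "twist": [-0.3, 0.3, 0]},
])

```text
t: 13.3
tool_pos: [441.8, -48.6, 146.7]
orientation: [-3.14, 0.001, 0.005]
contact_force: [0.4, 0.4, 0.3]
gripper_width: 56.1
```

Call:
apply_moves([
  {"jaw": 56, "slide": [0, -1, -40], "twist": [0, 0, 0]},
  {"jaw": 56, "slide": [0, -1, -75], "twist": [0, 0, 0]},
  {"jaw": 56, "slide": [0, -1, -98], "twist": [0, 0, 0]},
  {"jaw": 56, "slide": [0, -1, -106], "twist": [0, 0, 0]},
  {"jaw": 56, "slide": [0, -1, -106], "twist": [0, 0, 0]},
  {"jaw": 26, "slide": [0, -1, -106], "twist": [0, 0, 0]},
  {"jaw": 26, "slide": [0, -1, -106], "twist": [0, 0, 0]},
  {"jaw": 26, "slide": [0, -1, -106], "twist": [0, 0, 0]},
  {"jaw": 26, "slide": [0, -1, -106], "twist": [0, 0, 0]},
  {"jaw": 26, "slide": [0, -1, -106], "twist": [0, 0, 0]},
])

```text
t: 14.55
tool_pos: [442.4, -49.7, 41.7]
orientation: [-3.141, -0.001, 0.005]
contact_force: [-1.6, 0.7, 5.4]
gripper_width: 31.7
```

Call:
apply_moves([
  {"jaw": 26, "slide": [0, 0, 15], "twist": [0, 0, 0]},
  {"jaw": 26, "slide": [0, 0, 50], "twist": [0, 0, 0]},
  {"jaw": 26, "slide": [0, 10, 85], "twist": [0, 0, 0]},
  {"jaw": 26, "slide": [0, 35, 95], "twist": [0, 0, 0]},
  {"jaw": 26, "slide": [0, 85, 95], "twist": [0, 0, 0]},
  {"jaw": 26, "slide": [0, 137, 95], "twist": [0, 0, 0]},
  {"jaw": 26, "slide": [0, 190, 95], "twist": [0, 0, 0]},
  {"jaw": 26, "slide": [-1, 243, 95], "twist": [0, 0, 0]},
  {"jaw": 26, "slide": [-2, 295, 95], "twist": [0, 0, 0]},
  {"jaw": 26, "slide": [-3, 330, 80], "twist": [0, 0, 0]},
  {"jaw": 26, "slide": [-3, 345, 60], "twist": [0, 0, 0]},
  {"jaw": 26, "slide": [-3, 345, 40], "twist": [0, 0, 0]},
])

```text
t: 16.05
tool_pos: [439.2, 296.6, 82.2]
orientation: [-3.14, -0.001, 0.006]
contact_force: [0.0, 0.2, -4.1]
gripper_width: 31.6
```

Call:
apply_moves([
  {"jaw": 26, "slide": [0, -1, -15], "twist": [0, 0, 0]},
  {"jaw": 26, "slide": [0, -1, -27], "twist": [0, 0, 0]},
  {"jaw": 26, "slide": [0, -1, -33], "twist": [0, 0, 0]},
  {"jaw": 26, "slide": [0, -1, -35.5], "twist": [0, 0, 0]},
  {"jaw": 26, "slide": [0, -1, -36.5], "twist": [0, 0, 0]},
  {"jaw": 56, "slide": [0, -1, -36.5], "twist": [0, 0, 0]},
  {"jaw": 56, "slide": [0, -1, -36.5], "twist": [0, 0, 0]},
  {"jaw": 56, "slide": [0, -1, -36.5], "twist": [0, 0, 0]},
  {"jaw": 56, "slide": [0, -1, -15], "twist": [0, 0, 0]},
  {"jaw": 56, "slide": [0, -1, 30], "twist": [0, 0, 0]},
  {"jaw": 56, "slide": [0, -1, 85], "twist": [0, 0, 0]},
  {"jaw": 56, "slide": [0, -1, 95], "twist": [0, 0, 0]},
])

```text
t: 17.55
tool_pos: [440.4, 296.2, 181.0]
orientation: [-3.138, -0.006, 0.006]
contact_force: [-0.2, -0.1, -0.4]
gripper_width: 56.2
```

Run:
```python
from h import *
t=cv2.cvtColor(camera("top"),cv2.COLOR_RGB2BGR);cv2.imwrite("pics/e_t.png",t)
s=cv2.cvtColor(camera("side"),cv2.COLOR_RGB2BGR);cv2.imwrite("pics/e_s.png",s)
```

```text
(no output)
```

View pics/e_t.png

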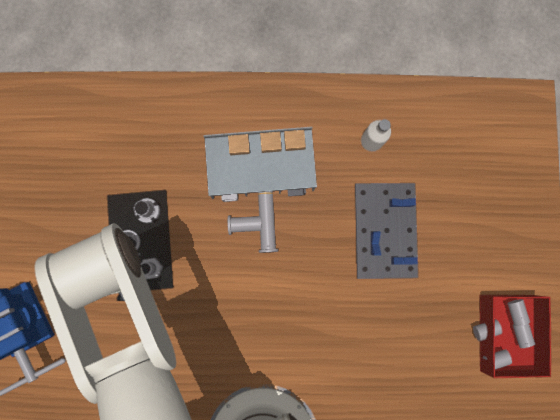

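View pics/e_s.png

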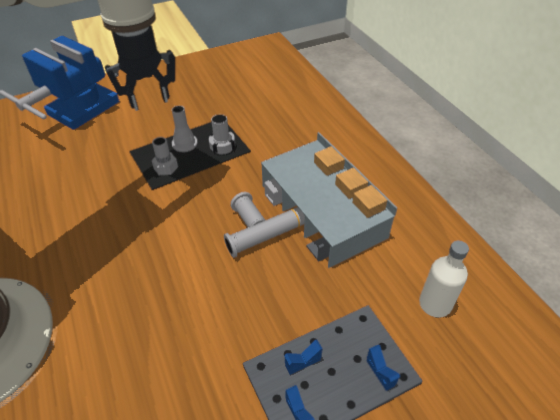

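All three fittings stand on the mat, at (163,160), (183,130) and (221,135) in the side view. Next, the tee.

Call:
apply_moves([
  {"jaw": 70, "slide": [10, -18, 0], "twist": [0, 0, 8]},
  {"jaw": 70, "slide": [25, -45, 0], "twist": [0, 0, 17]},
  {"jaw": 70, "slide": [43, -77, 0], "twist": [0, 0, 26]},
  {"jaw": 70, "slide": [61, -109, 0], "twist": [0, 0, 35]},
  {"jaw": 70, "slide": [79, -141, 0], "twist": [0, 0, 44]},
  {"jaw": 70, "slide": [97, -173, 0], "twist": [0, 0, 53]},
  {"jaw": 70, "slide": [115, -205, 0], "twist": [0, 0, 62]},
  {"jaw": 70, "slide": [133, -237, 0], "twist": [0, 0, 71]},
  {"jaw": 70, "slide": [150, -268, 0], "twist": [0, 0, 80]},
  {"jaw": 70, "slide": [162, -289, 0], "twist": [0, 0, 88]},
  {"jaw": 70, "slide": [166, -296, 0], "twist": [0, 0, 93]},
  {"jaw": 70, "slide": [166, -296, 0], "twist": [0, 0, 93]},
])

```text
t: 19.15
tool_pos: [605.2, -0.7, 176.2]
orientation: [-3.137, -0.004, 1.628]
contact_force: [-0.2, -0.9, -0.1]
gripper_width: 70.2
```

Run:
```python
from h import *
np.set_printoptions(precision=3,suppress=True)
s=get_state(); print(s["t"],s["tool_pos"],s["orientation"],s["gripper_width"],s["q"])
c=calibration("wrist"); w=cv2.cvtColor(camera("wrist"),cv2.COLOR_RGB2BGR);cv2.imwrite("pics/f_w.png",w)
import pickle;pickle.dump(c,open("cw.pkl","wb")); print(-np.array(c["R"]).T@c["t"])
```

```text
19.15 [605.214  -0.692 176.153] [-3.137 -0.004  1.628] 70.1739932523988 [-0.13   0.24   1.443  0.003  1.464 -1.758]
[539.042  -4.242 318.361]
```

View pics/f_w.png

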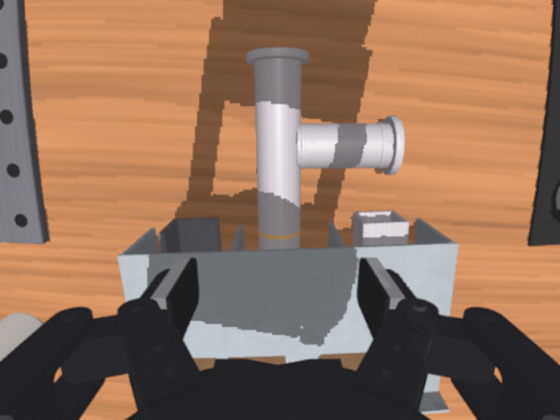

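```bash
python3 - <<'E'
from h import *
np.set_printoptions(precision=1,suppress=True)
import pickle;c=pickle.load(open("cw.pkl","rb"))
print(plane(c,[[254.5,90],[299.5,90],[259,225],[300.5,225]],25.5))
print("rim face",plane(c,[[247,56],[308,56]],25.5))
print("branch",plane(c,[[315,125],[315,168],[380,125],[380,168]],25.5), "end", plane(c,[[403,145]],25.5))
print("rack edge",plane(c,[[123,257],[455,243]],72))
t=calibration("top")
print(proj(c,[[605.2,-.7,176]]))
E
python3 -c "
from h import *
crop(cv2.imread('pics/e_t.png'),200,180,320,300,5,'pics/f_t.png')"
```

```text
[[516.1 -23.6  25.5]
 [514.   13.4  25.5]
 [632.1 -14.8  25.5]
 [630.   22.7  25.5]]
rim face [[489.8 -30.9  25.5]
 [487.   18.4  25.5]]
branch [[541.4  28.4  25.5]
 [577.7  31.4  25.5]
 [537.8  83.6  25.5]
 [574.2  88.2  25.5]] end [[553.1 105.8  25.5]]
rack edge [[ 650.2 -120.2   72. ]
 [ 623.9  142.2   72. ]]
[[276.1 269.6]]
```

View pics/f_t.png

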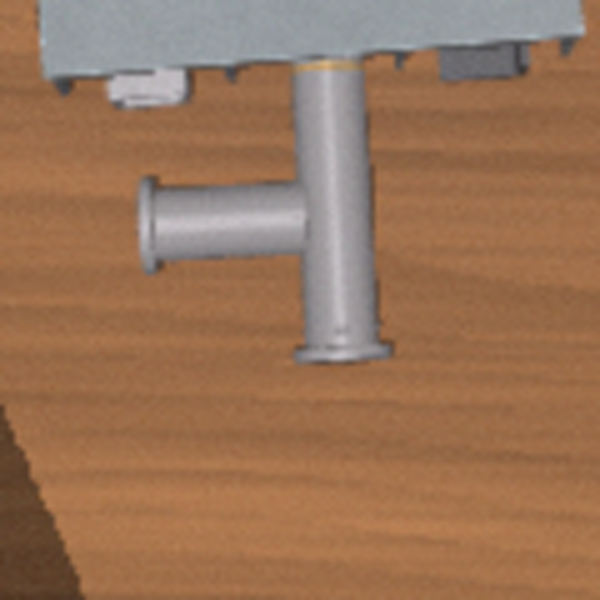

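Call:
apply_moves([
  {"jaw": 70, "slide": [0, 1.5, -40], "twist": [0, 0, 0.7]},
  {"jaw": 70, "slide": [0, 1.5, -85], "twist": [0, 0, 0.7]},
  {"jaw": 70, "slide": [0, 1.5, -125], "twist": [0, 0, 0.7]},
  {"jaw": 70, "slide": [0, 1.5, -150], "twist": [0, 0, 0.7]},
  {"jaw": 70, "slide": [0, 1.5, -163], "twist": [0, 0, 0.7]},
  {"jaw": 70, "slide": [0, 1.5, -168], "twist": [0, 0, 0.7]},
  {"jaw": 70, "slide": [0, 1.5, -168], "twist": [0, 0, 0.7]},
])

```text
t: 20.08
tool_pos: [605.3, 1.4, 9.0]
orientation: [-3.138, -0.003, 1.639]
contact_force: [0.5, -0.8, 0.9]
gripper_width: 69.8
```

Call:
apply_moves([
  {"jaw": 50, "slide": [0, 0, -1], "twist": [0, 0, 0]},
  {"jaw": 30, "slide": [0, 0, -1], "twist": [0, 0, 0]},
  {"jaw": 30, "slide": [0, 0, -1], "twist": [0, 0, 0]},
  {"jaw": 30, "slide": [0, 0, -1], "twist": [0, 0, 0]},
  {"jaw": 30, "slide": [0, 0, -1], "twist": [0, 0, 0]},
  {"jaw": 30, "slide": [0, 0, -1], "twist": [0, 0, 0]},
], newtons=100)

```text
t: 20.82
tool_pos: [606.0, 1.5, 9.3]
orientation: [-3.14, -0.003, 1.639]
contact_force: [-0.4, 1.2, 8.8]
gripper_width: 35.3
```

Call:
apply_moves([
  {"jaw": 30, "slide": [0, 0, 3], "twist": [0, 0, 0]},
  {"jaw": 30, "slide": [-8, -0.6, 4], "twist": [0, 0, 0]},
  {"jaw": 30, "slide": [-25, -1.8, 4], "twist": [0, 0, 0]},
  {"jaw": 30, "slide": [-45, -3, 4], "twist": [0, 0, 0]},
  {"jaw": 30, "slide": [-68, -5, 4], "twist": [0, 0, 0]},
  {"jaw": 30, "slide": [-88, -6, 4], "twist": [0, 0, 0]},
  {"jaw": 30, "slide": [-100, -7, 4], "twist": [0, 0, 0]},
  {"jaw": 30, "slide": [-105, -7.5, 4], "twist": [0, 0, 0]},
  {"jaw": 30, "slide": [-105, -7.5, 20], "twist": [0, 0, 0]},
  {"jaw": 30, "slide": [-105, -7.5, 60], "twist": [0, 0, 0]},
  {"jaw": 30, "slide": [-105, -7.5, 110], "twist": [0, 0, 0]},
  {"jaw": 30, "slide": [-105, -7.5, 110], "twist": [0, 0, 0]},
])

```text
t: 22.32
tool_pos: [503.4, -6.2, 123.9]
orientation: [3.136, -0.002, 1.639]
contact_force: [0.9, 0.8, -6.3]
gripper_width: 35.4
```

Run:
```python
from h import *
np.set_printoptions(precision=3,suppress=True)
s=get_state(); print(s["tool_pos"],s["orientation"],s["contact_force"],s["moment"],s["gripper_width"],s["q"])
c=calibration("wrist"); w=cv2.cvtColor(camera("wrist"),cv2.COLOR_RGB2BGR);cv2.imwrite("pics/g_w.png",w)
import pickle;pickle.dump(c,open("cw.pkl","wb"))
s=cv2.cvtColor(camera("side"),cv2.COLOR_RGB2BGR);cv2.imwrite("pics/g_s.png",s)
```

```text
[503.363  -6.227 123.926] [ 3.136 -0.002  1.639] [ 0.909  0.809 -6.335] [-0.089 -0.117 -0.014] 35.351373633044965 [-0.167  0.061  1.758  0.003  1.318 -1.807]
```

View pics/g_w.png

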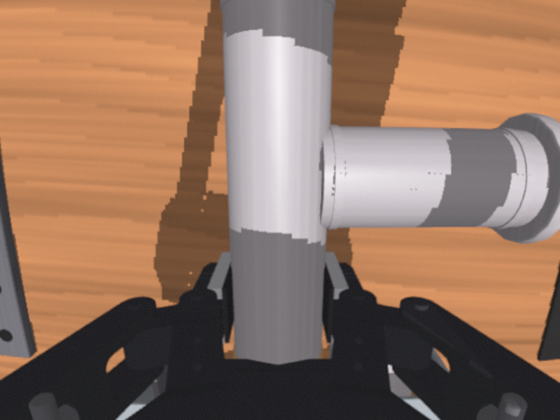

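View pics/g_s.png

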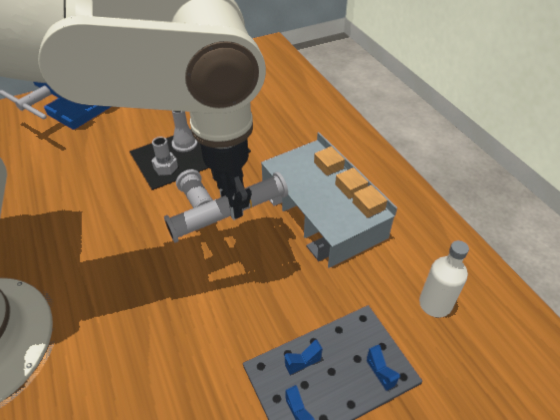

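Run:
```python
from h import *
np.set_printoptions(precision=2,suppress=True)
import pickle;c=pickle.load(open("cw.pkl","rb"))
z=140
print(plane(c,[[225.5,80],[331.5,80],[230.5,215],[327,215]],z))
print("branch",plane(c,[[350,127],[350,227],[480,128],[480,227]],z))
t=calibration("top");s=calibration("side")
i=cv2.imread("pics/a_top.png");h=cv2.cvtColor(i,cv2.COLOR_BGR2HSV)
m=cv2.inRange(h,(105,120,60),(125,255,255));m[:,:345]=0;m[:,430:]=0
n,_,st,ce=cv2.connectedComponentsWithStats(m)
for k in range(1,n):
  if st[k][4]>40: print(st[k],ce[k],plane(t,[ce[k]],50))
def jw(x,y,z,o=(548.4,-315.3),a=.021): return [o[0]+x*np.cos(a)-y*np.sin(a),o[1]+x*np.sin(a)+y*np.cos(a),z]
for b in((-80,-38),(70,-38),(-35,34)): print(jw(*b,50))
print("home",jw(-35,-38,57))
# side-view plate corners expected
print(proj(s,[jw(a,b,12) for a,b in((-125,80),(125,80),(125,-80),(-125,-80))]))
print(proj(s,[jw(a,b,56) for a,b in((-80,-38),(70,-38),(-35,34))]))
crop(cv2.imread("pics/g_s.png"),235,290,435,420,4,"pics/g_j.png")
```

```text
[[424.59 -29.29 140.  ]
 [422.05   7.84 140.  ]
 [473.83 -25.83 140.  ]
 [471.31  11.34 140.  ]]
branch [[437.7   16.21 140.  ]
 [475.57  20.88 140.  ]
 [433.9   65.18 140.  ]
 [472.17  73.85 140.  ]]
[392 199  23   7 143] [403.02 202.13] [[ 617.63 -350.74   50.  ]]
[372 232   9  23 146] [375.79 242.87] [[ 512.53 -279.98   50.  ]]
[394 258  23   6 132] [404.64 260.39] [[ 468.92 -353.69   50.  ]]
[np.float64(469.21558070003283), np.float64(-354.9714978306464), 50]
[np.float64(619.1825069155212), np.float64(-351.8217293505414), 50]
[np.float64(512.6937696942289), np.float64(-282.04244270318054), 50]
home [np.float64(514.2056585646793), np.float64(-354.0265672866149), 57]
[[242.02 360.67]
 [368.09 302.97]
 [422.75 379.43]
 [285.06 452.81]]
[[299.52 402.48]
 [383.95 359.9 ]
 [303.33 349.4 ]]
```

View pics/g_j.png

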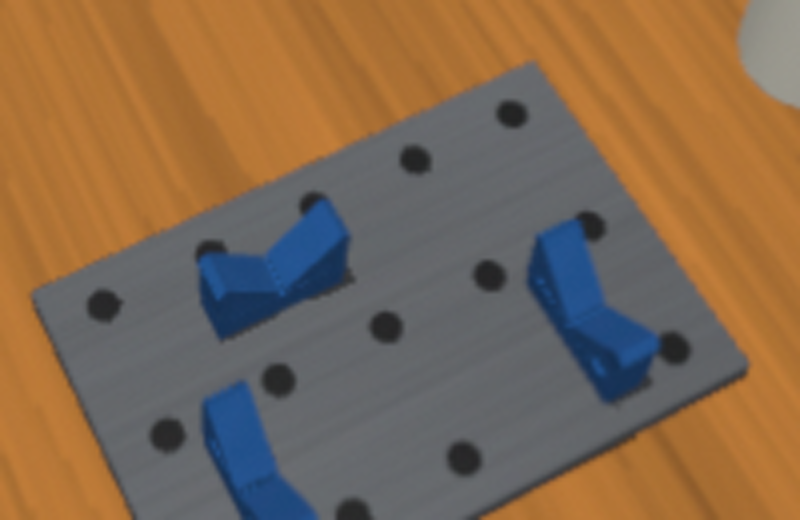

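Call:
apply_moves([
  {"jaw": 30, "slide": [3, -18, 0], "twist": [0, 0, 0]},
  {"jaw": 30, "slide": [9, -54, 0], "twist": [0, 0, -0.5]},
  {"jaw": 30, "slide": [16, -98, 0], "twist": [0, 0, -1]},
  {"jaw": 30, "slide": [23, -144, 0], "twist": [0, 0, -1.5]},
  {"jaw": 30, "slide": [30, -190, 0], "twist": [0, 0, -2]},
  {"jaw": 30, "slide": [38, -236, 0], "twist": [0, 0, -2.8]},
  {"jaw": 30, "slide": [45, -282, 0], "twist": [0, 0, -2.8]},
  {"jaw": 30, "slide": [52, -322, 0], "twist": [0, 0, -2.8]},
  {"jaw": 30, "slide": [56, -341, 0], "twist": [0.3, 0, -2.8]},
  {"jaw": 30, "slide": [56, -347, 0], "twist": [0.3, 0, -2.8]},
  {"jaw": 30, "slide": [56, -347, 0], "twist": [0.3, 0, -2.8]},
])

```text
t: 23.8
tool_pos: [556.8, -352.9, 118.6]
orientation: [-3.14, -0.009, 1.59]
contact_force: [0.3, 0.3, -6.1]
gripper_width: 35.0
```

Run:
```python
from h import *
np.set_printoptions(precision=3,suppress=True)
s=get_state(); print(s["tool_pos"],s["orientation"],s["contact_force"],s["moment"],s["gripper_width"],s["q"])
c=calibration("wrist"); w=cv2.cvtColor(camera("wrist"),cv2.COLOR_RGB2BGR);cv2.imwrite("pics/i_w.png",w)
import pickle;pickle.dump(c,open("cw.pkl","wb"))
t=cv2.cvtColor(camera("top"),cv2.COLOR_RGB2BGR);cv2.imwrite("pics/i_t.png",t)
s=cv2.cvtColor(camera("side"),cv2.COLOR_RGB2BGR);cv2.imwrite("pics/i_s.png",s)
```

```text
[ 556.753 -352.945  118.58 ] [-3.14  -0.009  1.59 ] [ 0.274  0.316 -6.122] [-0.085 -0.142 -0.033] 35.00719391034301 [-0.685  0.385  1.373  0.006  1.391 -2.275]
```

View pics/i_w.png

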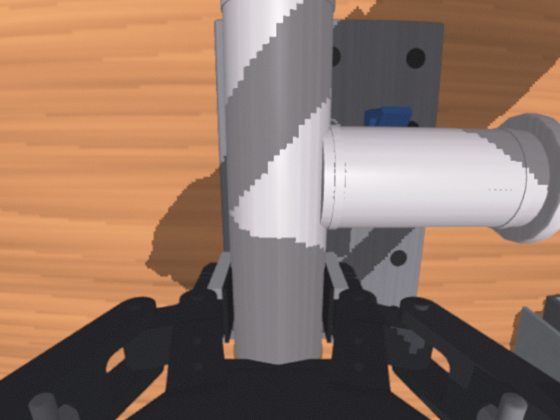

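View pics/i_s.png

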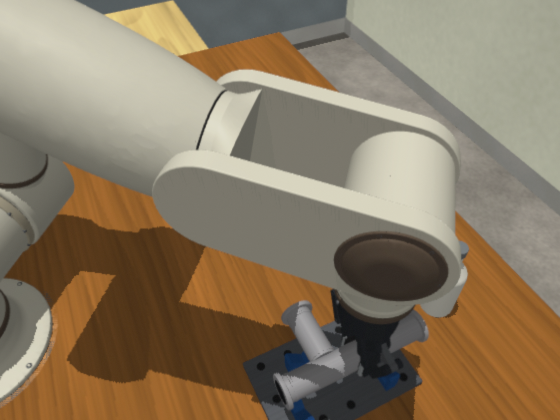

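Run:
```python
from h import *
np.set_printoptions(precision=1,suppress=True)
import pickle;c=pickle.load(open("cw.pkl","rb"))
print(plane(c,[[216,21],[442.5,23],[415,58],[398.5,258]],12), plane(c,[[388,108]],56))
z=135
print(plane(c,[[225.5,80],[332.5,80],[230.5,215],[327,215]],z),plane(c,[[350,127],[350,227],[480,128],[480,227]],z))
```

```text
[[ 425.7 -395.3   12. ]
 [ 421.4 -239.8   12. ]
 [ 445.7 -257.4   12. ]
 [ 595.5 -253.6   12. ]] [[ 482.2 -288.2   56. ]]
[[ 477.  -372.2  135. ]
 [ 476.2 -334.6  135. ]
 [ 526.3 -371.1  135. ]
 [ 525.7 -333.9  135. ]] [[ 492.3 -327.3  135. ]
 [ 530.4 -324.6  135. ]
 [ 491.  -277.9  135. ]
 [ 529.8 -271.3  135. ]]
```

Call:
apply_moves([
  {"jaw": 30, "slide": [2, -1, -15], "twist": [-0.35, 0, 0]},
  {"jaw": 30, "slide": [2, -1, -35], "twist": [-0.35, 0, 0]},
  {"jaw": 30, "slide": [2, -1, -50], "twist": [-0.35, 0, 0]},
  {"jaw": 30, "slide": [2, -1, -60], "twist": [-0.35, 0, 0]},
  {"jaw": 30, "slide": [2, -1, -66], "twist": [-0.35, 0, 0]},
  {"jaw": 30, "slide": [2, -1, -70], "twist": [-0.35, 0, 0]},
  {"jaw": 30, "slide": [2, -1, -70], "twist": [-0.35, 0, 0]},
])

```text
t: 24.82
tool_pos: [559.2, -353.2, 49.6]
orientation: [-3.141, -0.003, 1.591]
contact_force: [1.2, 0.5, -6.1]
gripper_width: 35.2
```

Call:
apply_moves([
  {"jaw": 30, "slide": [0, 0, -3], "twist": [0, 0, 0]},
  {"jaw": 30, "slide": [0, 0, -5], "twist": [0, 0, 0]},
  {"jaw": 30, "slide": [0, 0, -6.5], "twist": [0, 0, 0]},
  {"jaw": 30, "slide": [0, 0, -7.5], "twist": [0, 0, 0]},
  {"jaw": 30, "slide": [0, 0, -7.5], "twist": [0, 0, 0]},
])

```text
t: 25.45
tool_pos: [559.2, -353.2, 42.2]
orientation: [-3.14, -0.002, 1.591]
contact_force: [-1.8, -0.1, -3.6]
gripper_width: 35.4
```

Contact is just starting; lower about 1.5 mm more, then check.

Call:
apply_moves([
  {"jaw": 30, "slide": [0, 0, -0.7], "twist": [0, 0, 0]},
  {"jaw": 30, "slide": [0, 0, -1.4], "twist": [0, 0, 0]},
  {"jaw": 30, "slide": [0, 0, -1.4], "twist": [0, 0, 0]},
])

```text
t: 25.82
tool_pos: [559.3, -353.3, 41.4]
orientation: [-3.141, -0.002, 1.591]
contact_force: [-3.7, 1.2, 4.9]
gripper_width: 35.2
```

Call:
apply_moves([
  {"jaw": 42, "slide": [0, 0, 0], "twist": [0, 0, 0]},
  {"jaw": 50, "slide": [0, 0, 0], "twist": [0, 0, 0]},
  {"jaw": 60, "slide": [0, 0, 0], "twist": [0, 0, 0]},
  {"jaw": 60, "slide": [0, 0, 0], "twist": [0, 0, 0]},
  {"jaw": 60, "slide": [0, 0, 15], "twist": [0, 0, 0]},
  {"jaw": 60, "slide": [0, 0, 50], "twist": [0, 0, 0]},
  {"jaw": 60, "slide": [0, 0, 95], "twist": [0, 0, 0]},
  {"jaw": 60, "slide": [0, 0, 130], "twist": [0, 0, 0]},
  {"jaw": 60, "slide": [0, 0, 140], "twist": [0, 0, 0]},
  {"jaw": 60, "slide": [0, 0, 140], "twist": [0, 0, 0]},
], newtons=60)

```text
t: 27.08
tool_pos: [559.4, -353.3, 182.1]
orientation: [3.142, -0.002, 1.591]
contact_force: [-0.5, 0.1, -1.0]
gripper_width: 60.2
```

Run:
```python
from h import *
np.set_printoptions(precision=3,suppress=True)
s=get_state(); print(s["tool_pos"],s["orientation"],s["contact_force"],s["gripper_width"],s["q"])
c=calibration("wrist"); w=cv2.cvtColor(camera("wrist"),cv2.COLOR_RGB2BGR);cv2.imwrite("pics/k_w.png",w)
import pickle;pickle.dump(c,open("cw.pkl","wb"))
```

```text
[ 559.371 -353.332  182.065] [ 3.142 -0.002  1.591] [-0.533  0.074 -0.954] 60.24573023438161 [-0.68   0.35   1.289  0.001  1.503 -2.271]
```

View pics/k_w.png

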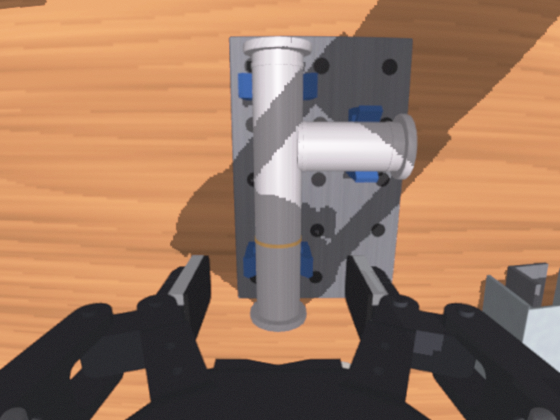

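The wrist view shows the tee lying in all three V-blocks, at (277,85), (367,145) and (277,260). Now the fittings go back, nipple first.

Call:
apply_moves([
  {"jaw": 60, "slide": [-6, 30, 0], "twist": [0, 0, -4]},
  {"jaw": 60, "slide": [-15, 82, 0], "twist": [0, 0, -12]},
  {"jaw": 60, "slide": [-26, 140, 0], "twist": [0, 0, -20]},
  {"jaw": 60, "slide": [-37, 198, 0], "twist": [0, 0, -29]},
  {"jaw": 60, "slide": [-48, 256, 0], "twist": [0, 0, -38]},
  {"jaw": 60, "slide": [-59, 314, 0], "twist": [0, 0, -47]},
  {"jaw": 60, "slide": [-70, 372, 0], "twist": [0, 0, -56]},
  {"jaw": 60, "slide": [-81, 430, 0], "twist": [0, 0, -65]},
  {"jaw": 60, "slide": [-92, 488, 0], "twist": [0, 0, -74]},
  {"jaw": 60, "slide": [-103, 546, 0], "twist": [0, 0, -82]},
  {"jaw": 60, "slide": [-113, 604, 0], "twist": [0, 0, -90]},
  {"jaw": 60, "slide": [-120, 640, 0], "twist": [0, 0, -91]},
])

```text
t: 28.62
tool_pos: [437.8, 288.8, 179.6]
orientation: [-3.141, -0.001, 0.001]
contact_force: [0.5, -0.4, -0.1]
gripper_width: 59.8
```

Call:
apply_moves([
  {"jaw": 60, "slide": [0, 9, 0], "twist": [0, 0, 0]},
  {"jaw": 60, "slide": [0, 9, 0], "twist": [0, 0, 0]},
])

```text
t: 28.88
tool_pos: [437.4, 297.8, 178.5]
orientation: [3.141, 0.001, 0.002]
contact_force: [0.6, -0.9, 0.0]
gripper_width: 60.3
```

Run:
```python
from h import *
np.set_printoptions(precision=3,suppress=True)
s=get_state(); print(s["tool_pos"],s["orientation"],s["q"])
t=cv2.cvtColor(camera("top"),cv2.COLOR_RGB2BGR);cv2.imwrite("pics/l_t.png",t)
crop(t,345,175,430,285,5,"pics/l_j.png")
```

```text
[437.41  297.751 178.46 ] [3.141 0.001 0.002] [ 0.452  0.08   1.623 -0.     1.439  0.45 ]
```

View pics/l_j.png

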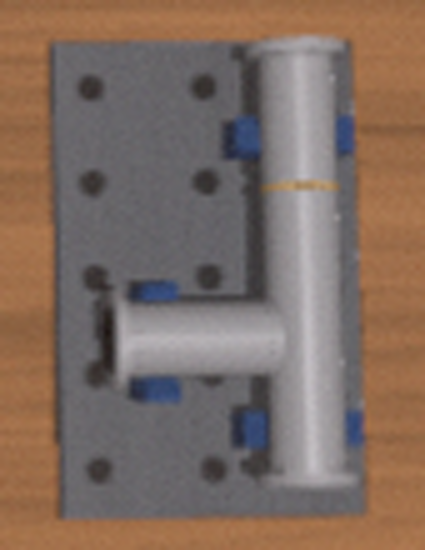

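Call:
apply_moves([
  {"jaw": 56, "slide": [2, -2, -40], "twist": [0, 0, 0]},
  {"jaw": 56, "slide": [2, -2, -85], "twist": [0, 0, 0]},
  {"jaw": 56, "slide": [2, -2, -115], "twist": [0, 0, 0]},
  {"jaw": 56, "slide": [2, -2, -128], "twist": [0, 0, 0]},
  {"jaw": 56, "slide": [2, -2, -132], "twist": [0, 0, 0]},
  {"jaw": 56, "slide": [2, -2, -132], "twist": [0, 0, 0]},
  {"jaw": 26, "slide": [2, -2, -132], "twist": [0, 0, 0]},
  {"jaw": 26, "slide": [2, -2, -132], "twist": [0, 0, 0]},
  {"jaw": 26, "slide": [2, -2, -132], "twist": [0, 0, 0]},
  {"jaw": 26, "slide": [2, -2, -132], "twist": [0, 0, 0]},
  {"jaw": 26, "slide": [2, -2, -132], "twist": [0, 0, 0]},
])

```text
t: 30.3
tool_pos: [440.1, 295.3, 47.8]
orientation: [-3.141, -0.001, 0.001]
contact_force: [-1.8, -1.5, 6.1]
gripper_width: 31.5
```

Call:
apply_moves([
  {"jaw": 26, "slide": [0, 0, 15], "twist": [0, 0, 0]},
  {"jaw": 26, "slide": [0, 0, 50], "twist": [0, 0, 0]},
  {"jaw": 26, "slide": [0, -15, 80], "twist": [0, 0, 0]},
  {"jaw": 26, "slide": [0, -50, 80], "twist": [0, 0, 0]},
  {"jaw": 26, "slide": [1, -100, 80], "twist": [0, 0, 0]},
  {"jaw": 26, "slide": [1, -152, 80], "twist": [0, 0, 0]},
  {"jaw": 26, "slide": [1, -205, 80], "twist": [0, 0, 0]},
  {"jaw": 26, "slide": [2, -258, 80], "twist": [0, 0, 0]},
  {"jaw": 26, "slide": [2, -308, 80], "twist": [0, 0, 0]},
  {"jaw": 26, "slide": [2, -338, 65], "twist": [0, 0, 0]},
  {"jaw": 26, "slide": [2, -345, 45], "twist": [0, 0, 0]},
  {"jaw": 26, "slide": [2, -345, 30], "twist": [0, 0, 0]},
])

```text
t: 31.8
tool_pos: [442.1, -50.1, 77.8]
orientation: [-3.142, -0.002, 0.0]
contact_force: [-0.0, 0.5, -4.0]
gripper_width: 31.5
```

Call:
apply_moves([
  {"jaw": 26, "slide": [0, 0, -15], "twist": [0, 0, 0]},
  {"jaw": 26, "slide": [0, 0, -27], "twist": [0, 0, 0]},
  {"jaw": 26, "slide": [0, 0, -33], "twist": [0, 0, 0]},
  {"jaw": 26, "slide": [0, 0, -35], "twist": [0, 0, 0]},
  {"jaw": 26, "slide": [0, 0, -36], "twist": [0, 0, 0]},
  {"jaw": 56, "slide": [0, 0, -36], "twist": [0, 0, 0]},
  {"jaw": 56, "slide": [0, 0, -36], "twist": [0, 0, 0]},
  {"jaw": 56, "slide": [0, 0, -36], "twist": [0, 0, 0]},
  {"jaw": 56, "slide": [0, 0, -15], "twist": [0, 0, 0]},
  {"jaw": 56, "slide": [0, 0, 30], "twist": [0, 0, 0]},
  {"jaw": 56, "slide": [0, 0, 85], "twist": [0, 0, 0]},
  {"jaw": 56, "slide": [0, 0, 95], "twist": [0, 0, 0]},
])

```text
t: 33.3
tool_pos: [443.4, -50.4, 176.2]
orientation: [3.14, -0.007, 0.0]
contact_force: [0.1, 0.3, -0.5]
gripper_width: 56.0
```

Next, the reducer on the mat, released at about (507.3, 361.9).

Call:
apply_moves([
  {"jaw": 56, "slide": [4, 25, 0], "twist": [0, 0, 0]},
  {"jaw": 56, "slide": [11, 70, 0], "twist": [0, 0, 0]},
  {"jaw": 56, "slide": [19, 120, 0], "twist": [0, 0, 0]},
  {"jaw": 56, "slide": [27, 171, 0], "twist": [0, 0, 0]},
  {"jaw": 56, "slide": [35, 223, 0], "twist": [0, 0, 0]},
  {"jaw": 56, "slide": [43, 275, 0], "twist": [0, 0, 0]},
  {"jaw": 56, "slide": [51, 327, 0], "twist": [0, 0, 0]},
  {"jaw": 56, "slide": [59, 375, 0], "twist": [0, 0, 0]},
  {"jaw": 56, "slide": [63, 405, 0], "twist": [0, 0.3, 0]},
  {"jaw": 56, "slide": [64, 412, 0], "twist": [0, 0.3, 0]},
  {"jaw": 56, "slide": [64, 412, -10], "twist": [0, 0.3, 0]},
  {"jaw": 56, "slide": [64, 412, -20], "twist": [0, 0.3, 0]},
])

```text
t: 34.8
tool_pos: [507.3, 360.5, 155.3]
orientation: [3.14, -0.001, -0.001]
contact_force: [0.1, -0.3, -0.3]
gripper_width: 55.8
```

Call:
apply_moves([
  {"jaw": 56, "slide": [0, 1, -35], "twist": [0, 0, 0]},
  {"jaw": 56, "slide": [0, 1, -62], "twist": [0, 0, 0]},
  {"jaw": 56, "slide": [0, 1, -78], "twist": [0, 0, 0]},
  {"jaw": 56, "slide": [0, 1, -83], "twist": [0, 0, 0]},
  {"jaw": 56, "slide": [0, 1, -83], "twist": [0, 0, 0]},
  {"jaw": 24, "slide": [0, 1, -83], "twist": [0, 0, 0]},
  {"jaw": 24, "slide": [0, 1, -83], "twist": [0, 0, 0]},
  {"jaw": 24, "slide": [0, 1, -83], "twist": [0, 0, 0]},
  {"jaw": 24, "slide": [0, 1, -83], "twist": [0, 0, 0]},
  {"jaw": 24, "slide": [0, 1, -83], "twist": [0, 0, 0]},
])

```text
t: 36.05
tool_pos: [507.6, 361.7, 73.2]
orientation: [3.14, -0.002, -0.0]
contact_force: [-2.0, -0.2, 7.0]
gripper_width: 28.9
```

Call:
apply_moves([
  {"jaw": 24, "slide": [0, 0, 15], "twist": [0, 0, 0]},
  {"jaw": 24, "slide": [0, 0, 50], "twist": [0, 0, 0]},
  {"jaw": 24, "slide": [0, 0, 85], "twist": [0, 0, 0]},
  {"jaw": 24, "slide": [-5, -22, 95], "twist": [0, 0, 0]},
  {"jaw": 24, "slide": [-15, -66, 95], "twist": [0, 0, 0]},
  {"jaw": 24, "slide": [-27, -117, 95], "twist": [0, 0, 0]},
  {"jaw": 24, "slide": [-39, -170, 95], "twist": [0, 0, 0]},
  {"jaw": 24, "slide": [-51, -224, 95], "twist": [0, 0, 0]},
  {"jaw": 24, "slide": [-63, -277, 95], "twist": [0, 0, 0]},
  {"jaw": 24, "slide": [-72, -318, 85], "twist": [0, 0, 0]},
  {"jaw": 24, "slide": [-75, -332, 60], "twist": [0, 0, 0]},
  {"jaw": 24, "slide": [-75, -332, 35], "twist": [0, 0, 0]},
])

```text
t: 37.55
tool_pos: [432.6, 28.6, 108.7]
orientation: [3.14, -0.004, -0.002]
contact_force: [0.2, 0.3, -3.8]
gripper_width: 28.9
```

Call:
apply_moves([
  {"jaw": 24, "slide": [0, 0.5, -15], "twist": [0, 0, 0]},
  {"jaw": 24, "slide": [0, 0.5, -28], "twist": [0, 0, 0]},
  {"jaw": 24, "slide": [0, 0.5, -36], "twist": [0, 0, 0]},
  {"jaw": 24, "slide": [0, 0.5, -40], "twist": [0, 0, 0]},
  {"jaw": 24, "slide": [0, 0.5, -41.5], "twist": [0, 0, 0]},
  {"jaw": 56, "slide": [0, 0.5, -41.5], "twist": [0, 0, 0]},
  {"jaw": 56, "slide": [0, 0.5, -41.5], "twist": [0, 0, 0]},
  {"jaw": 56, "slide": [0, 0.5, -41.5], "twist": [0, 0, 0]},
  {"jaw": 56, "slide": [0, 0.5, -20], "twist": [0, 0, 0]},
  {"jaw": 56, "slide": [0, 0.5, 20], "twist": [0, 0, 0]},
  {"jaw": 56, "slide": [0, 0.5, 60], "twist": [0, 0, 0]},
  {"jaw": 56, "slide": [0, 0.5, 60], "twist": [0, 0, 0]},
])

```text
t: 39.05
tool_pos: [433.9, 28.9, 171.4]
orientation: [3.139, -0.009, -0.002]
contact_force: [0.9, -0.4, -0.3]
gripper_width: 56.5
```

Call:
apply_moves([
  {"jaw": 60, "slide": [20, 36, 0], "twist": [0, 0, 0]},
  {"jaw": 60, "slide": [45, 81, 0], "twist": [0, 0, 0]},
  {"jaw": 60, "slide": [71, 128, 0], "twist": [0, 0, 0]},
  {"jaw": 60, "slide": [97, 176, 0], "twist": [0, 0, 0]},
  {"jaw": 60, "slide": [123, 224, 0], "twist": [0, 0, 0]},
  {"jaw": 60, "slide": [146, 266, 0], "twist": [0, 0.4, 0]},
  {"jaw": 60, "slide": [154.5, 281, 0], "twist": [0, 0.4, 0]},
  {"jaw": 60, "slide": [154.5, 281, -15], "twist": [0, 0.4, 0]},
  {"jaw": 60, "slide": [154.5, 281, -25], "twist": [0, 0.4, 0]},
  {"jaw": 60, "slide": [154.5, 281, -25], "twist": [0, 0.4, 0]},
])

```text
t: 40.3
tool_pos: [587.7, 309.0, 145.1]
orientation: [3.139, 0.0, -0.003]
contact_force: [0.6, -1.3, 0.9]
gripper_width: 60.5
```

Grip at z ≈ 49.

Call:
apply_moves([
  {"jaw": 60, "slide": [1, 1, -40], "twist": [0, 0, 0]},
  {"jaw": 60, "slide": [1, 1, -72], "twist": [0, 0, 0]},
  {"jaw": 60, "slide": [1, 1, -90], "twist": [0, 0, 0]},
  {"jaw": 60, "slide": [1, 1, -96], "twist": [0, 0, 0]},
  {"jaw": 60, "slide": [1, 1, -96], "twist": [0, 0, 0]},
  {"jaw": 30, "slide": [1, 1, -96], "twist": [0, 0, 0]},
  {"jaw": 30, "slide": [1, 1, -96], "twist": [0, 0, 0]},
  {"jaw": 30, "slide": [1, 1, -96], "twist": [0, 0, 0]},
  {"jaw": 30, "slide": [1, 1, -96], "twist": [0, 0, 0]},
  {"jaw": 30, "slide": [1, 1, -96], "twist": [0, 0, 0]},
])

```text
t: 41.55
tool_pos: [589.1, 310.2, 50.4]
orientation: [3.139, -0.001, -0.003]
contact_force: [-1.8, -1.1, 6.0]
gripper_width: 36.8
```

Call:
apply_moves([
  {"jaw": 30, "slide": [0, 0, 15], "twist": [0, 0, 0]},
  {"jaw": 30, "slide": [0, 0, 45], "twist": [0, 0, 0]},
  {"jaw": 30, "slide": [0, 0, 80], "twist": [0, 0, 0]},
  {"jaw": 30, "slide": [-15, -20, 90], "twist": [0, 0, 0]},
  {"jaw": 30, "slide": [-40, -52, 90], "twist": [0, 0, 0]},
  {"jaw": 30, "slide": [-70, -91, 90], "twist": [0, 0, 0]},
  {"jaw": 30, "slide": [-100, -130, 90], "twist": [0, 0, 0]},
  {"jaw": 30, "slide": [-130, -169, 90], "twist": [0, 0, 0]},
  {"jaw": 30, "slide": [-152, -197, 80], "twist": [0, 0, 0]},
  {"jaw": 30, "slide": [-161.5, -209.5, 60], "twist": [0, 0, 0]},
  {"jaw": 30, "slide": [-161.5, -209.5, 40], "twist": [0, 0, 0]},
  {"jaw": 30, "slide": [-161.5, -209.5, 30], "twist": [0, 0, 0]},
])

```text
t: 43.05
tool_pos: [427.5, 100.6, 80.5]
orientation: [3.139, -0.002, -0.003]
contact_force: [0.5, -0.3, -6.3]
gripper_width: 36.4
```

Call:
apply_moves([
  {"jaw": 30, "slide": [0, 0, -15], "twist": [0, 0, 0]},
  {"jaw": 30, "slide": [0, 0, -27], "twist": [0, 0, 0]},
  {"jaw": 30, "slide": [0, 0, -33], "twist": [0, 0, 0]},
  {"jaw": 30, "slide": [0, 0, -35], "twist": [0, 0, 0]},
  {"jaw": 30, "slide": [0, 0, -36], "twist": [0, 0, 0]},
  {"jaw": 60, "slide": [0, 0, -36], "twist": [0, 0, 0]},
  {"jaw": 60, "slide": [0, 0, -36], "twist": [0, 0, 0]},
  {"jaw": 60, "slide": [0, 0, -36], "twist": [0, 0, 0]},
  {"jaw": 60, "slide": [0, 0, -15], "twist": [0, 0, 0]},
  {"jaw": 60, "slide": [0, 0, 30], "twist": [0, 0, 0]},
  {"jaw": 60, "slide": [0, 0, 85], "twist": [0, 0, 0]},
  {"jaw": 60, "slide": [0, 0, 110], "twist": [0, 0, 0]},
])

```text
t: 44.55
tool_pos: [428.2, 100.6, 193.6]
orientation: [3.14, -0.005, -0.003]
contact_force: [0.6, -1.0, -0.1]
gripper_width: 60.0
```

Call:
apply_moves([
  {"jaw": 60, "slide": [5, 40, 20], "twist": [0, 0, 0]},
  {"jaw": 60, "slide": [10, 90, 20], "twist": [0, 0, 0]},
  {"jaw": 60, "slide": [10, 140, 20], "twist": [0, 0, 0]},
  {"jaw": 60, "slide": [10, 190, 20], "twist": [0, 0, 0]},
  {"jaw": 60, "slide": [10, 240, 20], "twist": [0, 0, 0]},
  {"jaw": 60, "slide": [10, 270, 20], "twist": [0, 0, 0]},
  {"jaw": 60, "slide": [10, 270, 20], "twist": [0, 0, 0]},
  {"jaw": 60, "slide": [10, 270, 20], "twist": [0, 0, 0]},
])

```text
t: 45.55
tool_pos: [438.2, 370.3, 213.5]
orientation: [3.139, -0.005, -0.003]
contact_force: [-0.4, -0.1, 0.2]
gripper_width: 59.7
```

Run:
```python
from h import *
np.set_printoptions(precision=3,suppress=True)
s=get_state(); print(s["t"],s["tool_pos"],s["dq"])
t=cv2.cvtColor(camera("top"),cv2.COLOR_RGB2BGR);cv2.imwrite("pics/m_t.png",t)
s=cv2.cvtColor(camera("side"),cv2.COLOR_RGB2BGR);cv2.imwrite("pics/m_s.png",s)
a=cv2.imread("pics/a_top.png")
cv2.imwrite("pics/m_c.png",np.vstack([cv2.resize(x[250:290,205:305],None,fx=6,fy=6,interpolation=2) for x in(a,t)]))
```

```text
45.55 [438.159 370.27  213.454] [-0.014 -0.01   0.006 -0.001 -0.001  0.001]
```

View pics/m_c.png

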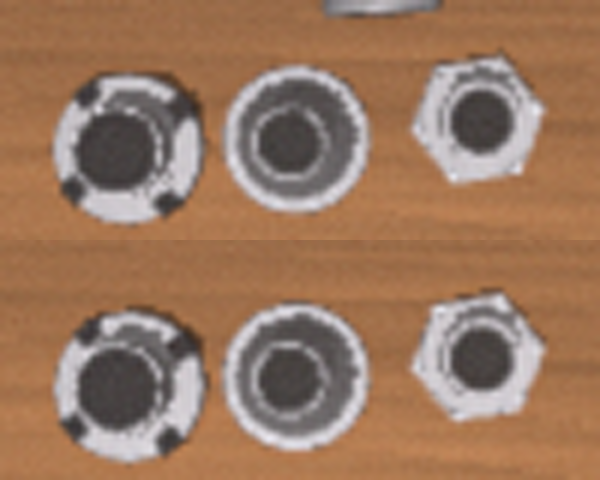

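View pics/m_s.png

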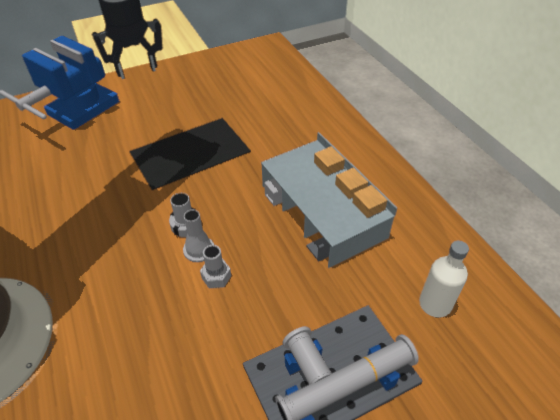

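View pics/m_t.png

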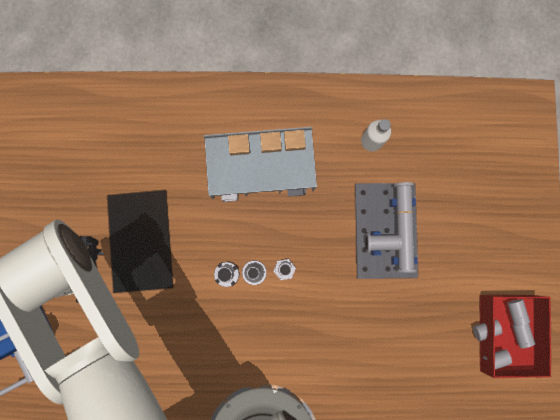

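The before and after top crops match within a pixel: union at (226,274), reducer at (254,273), nipple at (285,270). The tee sits in all three V-blocks, the stock in the outer bays is unmoved, and the arm is clear. Handing in.

```bash
python3 -c "
from cell import *
print(finish_job())"
```

```text
the job is handed in; nothing more can be done
None
```

The job is done and handed in at about 46 s of the 138 s allowed. `finish_job` gave no verdict, so the results below are from my own checks.

- **What I did:** I stood the union, reducer and nipple on the mat. Then I drew the tee out about 105 mm, laid it in the jig and put each fitting back using its recorded grip pose.
- **Fittings:** in the last top pictures, all three stand upright within about a pixel (2–3 mm) of where they started.
- **Tee:** it lies in all three V-blocks. I measured its origin at about 2 mm from home just before lowering it and corrected for that. After release I checked it only by eye in the pictures.
- **Other stock:** the box section and angle iron look unmoved, and the gripper is empty and clear of everything.
- **Disagreement between cameras:** the side camera's y values differed from the top camera's by about 2–3 mm, slightly more than the stated calibration error. I relied mainly on the top and wrist views, and at the grasps and the jig the arm's readings agreed with them.

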